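# Draw the copper backing bar from the weld jig

## Task

The weld over the copper backing bar is finished. Take the copper bar by its upright tab, draw it straight out of its slot in the blue jig, keeping it level so that it does not bind, then lower it gently (do not drop it) into the yellow tray so that it lies flat in there, and let go. Leave the silvery steel bar in the other slot where it is.

Things in the scene. Friction and masses are not known exactly. Their poses are not given: they have to be found in the camera images.
- copper_bar: Loose copper bar, 0.45 kg: flat blade 130 (x) x 32 (y) x 10 mm; on its top at the -x end an upright grip tab, 26 (x) x 12 (y) mm, z = 10 to 52, centred at x = -52. Origin: centre of blade's underside; +x to its tail, z up. At the start 65-83 mm of the tail is in one of the jig's two slots (either), lying on the slot floor; its tab end is outside, 21 mm or more before the jig's face.
- steel_bar: Loose silvery steel bar in the jig's other slot: same shape, size, axes and origin as the copper bar. It is to stay where it is.
- jig: Fixed blue jig. Origin: centre of underside of its base plate, 170 (x) x 220 (y) x 6 mm. On it two slots along x, centred at y = +55 and -55 mm, from open mouths at x = -20 to closed ends at x = 70; 37 mm wide, floor at z = 6, roof z = 19 (play 2.5 mm each side, 3 mm above), silvery welded plates on top to z = 32. Before the mouths the plate is bare. Bars come out along -x.
- tray: Loose yellow open tray, 0.9 kg, on the bench: 208 (x) x 138 (y) mm outside, 12 mm high, walls and floor 4 mm thick. Origin: centre of its underside. It stands across the robot's midline from the jig, left or right.
Not all that is in view belongs to the job. There is more than one size of the copper_bar; the job needs the smaller. Of the things shaped like the tray, the yellow one is meant.

How it is judged (in metres and radians):
On the way, in this order (a step that is already met when the one before it is completed fails the run):
1. the copper bar is drawn out through the slot's mouth, level: its tail is clear in front of the jig's face and the bar is within 10 degrees of level (x of copper_bar in the frame of jig below -0.088 m and angle between copper_bar's own z axis and vertical below 0.175 rad).
2. the copper bar is lowered into the tray in the grip: still held by the fingers when its underside is within 10 mm of the tray's floor (x of copper_bar in the frame of tray between -0.08 and 0.08 m and y of copper_bar in the frame of tray between -0.07 and 0.07 m and z of copper_bar in the frame of tray below 0.014 m and contact force between the fingers and copper_bar above 0.5 N).
At the end, for the whole second after the job is handed in: The copper bar lies flat and at rest on the tray's floor, inside the walls (its underside within 4 mm of the floor, within 4 degrees of level, either way round), released; the steel bar is within 15 mm of where it started (x of copper_bar in the frame of tray between -0.08 and 0.08 m and y of copper_bar in the frame of tray between -0.07 and 0.07 m and z of copper_bar in the frame of tray between 0.001 and 0.008 m and angle between copper_bar's own z axis and vertical below 0.07 rad and linear speed of copper_bar below 0.02 m/s and distance of steel_bar from where it was at the start of the episode below 0.015 m); the robot touches nothing.
It fails at once if the copper bar is tilted more than 20 degrees from level (angle between copper_bar's own z axis and vertical above 0.35 rad).
It fails at once if the steel bar is moved more than 15 mm (distance of steel_bar from where it was at the start of the episode above 0.015 m).
It also fails if it takes over 45 s, if anything falls off the work surface, if the arm or the gripper's body presses on something with over 40 N, if the wrist force passes 120 N, or if a joint passes its speed limit or range.

## Robot

A 6-joint arm with a two-finger parallel gripper is mounted at the origin on the work surface. World frame = base frame: x ahead of the robot, y to its left, z up, the work surface at z = 0. Lengths are in mm, angles in rad, forces in N, time in s.
With the tool pointing down it reaches from about 225 to 875 mm from the base axis. Payload 3.4 kg.
Tool frame: the origin (TCP) lies midway between the tips of the shut fingers; the grasp point (between the pads) lies 19 mm behind it; z points along the fingers, y is the direction in which the jaws open and shut (so a half turn about z gives the same grasp; the last joint's range is limited). The gripper opens to 85 mm and grips with 20 to 120 N. Pads are 22 mm wide; open, the fingers measure 114 mm over their backs; the gripper's body (76 mm by 85 mm) begins 54 mm behind the grasp point. The pads swing forward as they close: fully open they stand 13 mm farther back than shut.
Start: joints at [1.108, 0.276, 1.505, -0, 1.361, -0.121], TCP at [192.75, 541.77, 192.728] pointing down, gripper open.
Joint ranges: [-2.89, 2.89], [-0.75, 2.08], [0.22, 2.7], [-1.18, 4.32], [0.11, 2.71], [-2.7, 2.7]. Speed limits (rad/s): [2.57, 2.57, 3.14, 3.14, 3.14, 3.14].

## Interface

Orientations are given as a unit quaternion [w, x, y, z].
In Python, from station import env, eyes gives the robot as it stands. The module is installed in compiled form; this text tells all that it offers.
- The arm moves only by the tool play_rows, never from a script. Its argument "plan" is a list that holds one entry, the list of rows, each a list of 5 numbers: the finger opening in m, from 0 to 0.0854, then the shift along the world's x, y, z in m, then the turn about the world's z in rad. In form: [[[gripper, dx, dy, dz, turn], ...]]. A call has 1 to 12 rows; each row shifts and turns the commanded pose from where the row before left it; what a row does not reach is not made up. A row lasts 1/10 s, in which the tool goes at most 50 mm and 8.59 degrees, less where a joint would pass 70% of its speed; a pose out of reach is approached as far as the arm can. A call with a gripper value outside its range is refused whole. The fingers move at their own pace and stop on an object; the grip force is fixed at half the most. Time passes only in rows, so rows that do not move let the fingers close. It gives the time, the measured TCP pose, the force and the opening at its end, in the units of the state.
- env.sense(): the state, without advancing time (a new reading comes with each control period).
- eyes.camera(name): name is "scene" or "top" or "wrist"; returns the picture (420x560x3 uint8, red, green, blue); there is no depth.
- eyes.camera_params(name): a dict with "K" (3x3 intrinsics, pixels), "k1" (the pictures are not rectified: a ray, as slopes to the right and down, at radius r is drawn at 1 + k1 r^2 times it, then the intrinsics apply), "rvec" (rotation vector, rad) and "tvec" (3), from world to camera coordinates, as OpenCV has them. Camera axes: x right, y down, z forward; pixel columns grow to the right and rows downward; lengths in mm; the calibration is good to about 2 mm. A picture is of the moment at which its call begins: read the wrist's pose just before it. camera_params takes no time and is no camera call; for the wrist camera it gives the pose at the moment of the call.
- env.finish_job(): hands the job in, once; it reports no verdict.
The state is a dict: "time": time; "qpos": joint angles; "qd": joint speeds; "tau": joint torques, N m; "ee_pos": TCP position; "eef_rot": TCP orientation; "wrist_force": force on the tool from outside, world axes, zero at the start; "moment": the same for the moment, N m; "opening": finger opening in mm.
Only numpy, scipy, OpenCV 4.12 (cv2) and the standard library are available. Lean on these libraries where they do the work, as an engineer would, in place of code of your own. Each camera call takes 0.05 s, during which the arm holds its last target. There are 200 camera calls.

## Working session

There is one attempt and no reset: what is moved stays moved. The work goes in short steps, Python scripts to look and compute and a tool call to move; the robot and the scene stay as the last step left them, time stands still between calls to the robot, and variables do not carry over. Pictures are saved under pics/ and viewed, about 8 in all and at most 12, crops included, and the job is handed in when it is done.

Besides the shell and the picture viewer there is one more tool, called by a JSON object that holds its "fn" and its "kwargs", one argument or row to a line. play_rows: Moves the arm, as the interface text tells. Its arguments: {"type":"object","properties":{"plan":{"type":"array","items":{"type":"array","items":{"type":"array","items":{"type":"number"}}}}},"required":["plan"]}

```bash
mkdir -p pics; cat > h.py <<'E'
import numpy as np, cv2
from station import env, eyes
def snap(n,f):
    p=eyes.camera_params(n); im=eyes.camera(n); cv2.imwrite(f'pics/{f}.png',im[:,:,::-1]); return im,p
def ray(p,u,v):
    K=np.array(p["K"],float);k=p["k1"]
    d=np.array([(u-K[0,2])/K[0,0],(v-K[1,2])/K[1,1]]);s=d.copy()
    for _ in range(30): s=d/(1+k*(s@s))
    R=cv2.Rodrigues(np.array(p["rvec"],float))[0];t=np.array(p["tvec"],float).ravel()
    return -R.T@t, R.T@np.array([s[0],s[1],1.])
def at(p,u,v,z):
    c,d=ray(p,u,v); return (c+d*(z-c[2])/d[2]).round(1)
def proj(p,X):
    K=np.array(p["K"],float);R=cv2.Rodrigues(np.array(p["rvec"],float))[0];t=np.array(p["tvec"],float).ravel()
    c=R@np.array(X,float)+t;s=c[:2]/c[2];s=s*(1+p["k1"]*(s@s));return (K[:2,:2]@s+K[:2,2]).round(1)
E
python3 - <<'E'
from h import *
a,p=snap("top","top0");b,q=snap("scene","scene0")
print(p,q,env.sense())
cv2.imwrite('pics/a.png',cv2.resize(a[:,:,::-1],(800,600),interpolation=cv2.INTER_CUBIC))
cv2.imwrite('pics/b.png',cv2.resize(b[:,:,::-1],(800,600),interpolation=cv2.INTER_CUBIC))
E
```

```text
{'K': array([[400.18116104,   0.        , 275.9084501 ],
       [  0.        , 400.18116104, 206.62021232],
       [  0.        ,   0.        ,   1.        ]]), 'k1': -0.041179591287865684, 'rvec': array([ 2.03837196, -2.1546081 ,  0.25094502]), 'tvec': array([ 31.80436343, 449.61557505, 847.512576  ])} {'K': array([[410.60657025,   0.        , 283.06460762],
       [  0.        , 410.60657025, 206.7231445 ],
       [  0.        ,   0.        ,   1.        ]]), 'k1': 0.0033684677935014945, 'rvec': array([ 1.63301286,  2.04729751, -0.71714432]), 'tvec': array([  84.91211669, -316.73329592, 1246.93934872])} {'time': 0.1, 'qpos': array([ 1.10798927e+00,  2.76525695e-01,  1.50603786e+00, -5.66454943e-06,
        1.36070202e+00, -1.21021238e-01]), 'qd': array([ 0.00274832, -0.002181  , -0.00474495, -0.00087985,  0.00031013,
       -0.00033201]), 'tau': array([ 1.89668674e-03, -4.17698300e+01, -2.46403295e+01, -2.10135472e-04,
        5.81883898e-03, -2.67603262e-06]), 'ee_pos': array([192.49335224, 541.23656019, 191.91724305]), 'eef_rot': array([-2.38069156e-04,  1.70061675e-01,  9.85433066e-01, -8.01870662e-04]), 'wrist_force': array([ 0.42672443,  0.47801747, -0.68275693]), 'moment': array([0.03344956, 0.00226512, 0.01113579]), 'opening': 85.41701846882756}
```

View pics/a.png

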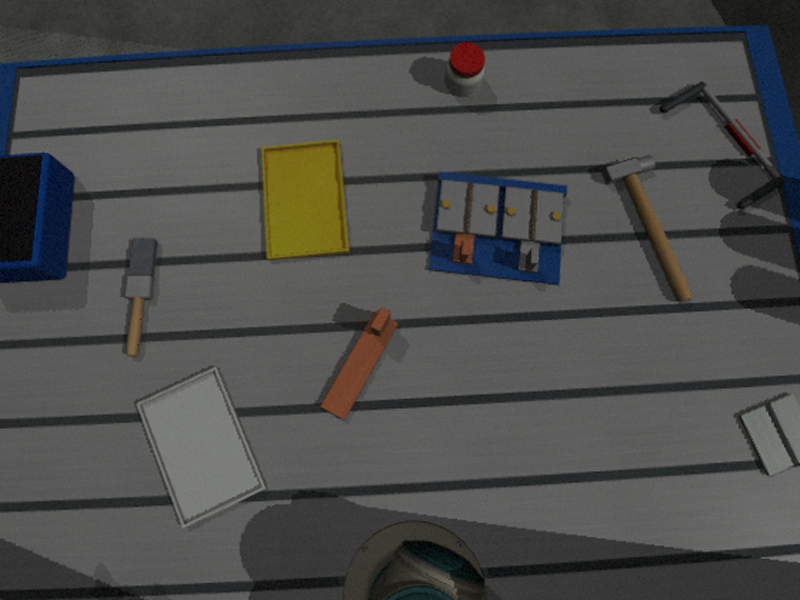

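View pics/b.png

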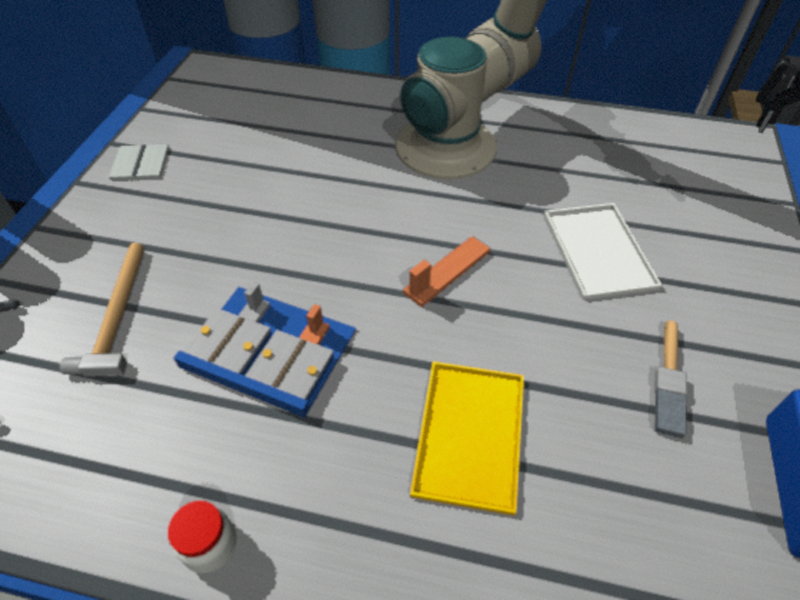

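Top view (800 px): there are two things that could be the copper bar. One is the bar in the jig's left slot, tab at (463,246); the other is a larger loose one at (360,365). The steel bar's tab is at (528,257). Trays: yellow at (305,200), white at (200,447). I choose the jig's copper bar and the yellow tray, and check in a close crop.

```bash
python3 - <<'E'
from h import *
a=cv2.imread('pics/top0.png')
cv2.imwrite('pics/c.png',cv2.resize(a[115:205,290:410],(800,600),interpolation=cv2.INTER_CUBIC))
E
```

```text
(no output)
```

View pics/c.png

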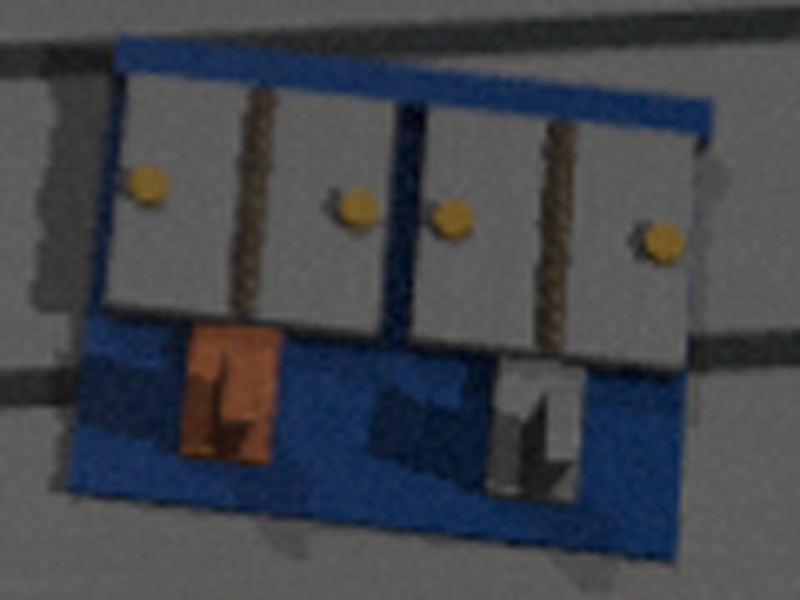

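The crop shows a copper bar with its tab in the left slot. Its blade's near corners are at about (180,458) and (268,465), and the steel bar is on the right. This confirms the choice.

```bash
python3 - <<'E'
from h import *
p=eyes.camera_params("top")
f=lambda u,v,z:at(p,290+(u+.5)/6.667-.5,115+(v+.5)/6.667-.5,z)
A,B,C,D=[f(*c,16) for c in[(180,458),(268,465),(282,333),(190,322)]]
print('blade',A,B,C,D,np.hypot(*(A-B)[:2]))
d=(C-B+D-A)[:2];print('yaw blade',np.arctan2(d[1],d[0]))
E_,F=f(68,490,6),f(677,558,6);e=(E_-F)[:2];y=np.arctan2(-e[0],e[1]);print('jig near',E_,F,np.hypot(*e),'yaw',y)
ux=np.array([np.cos(y),np.sin(y)]);uy=np.array([-ux[1],ux[0]])
m=(E_+F)[:2]/2;J=m+85*ux;print('jig origin',J,'slots',J+55*uy,J-55*uy)
n=(A+B)[:2]/2;print('copper in jig',[(n-J)@ux,(n-J)@uy],'tab',n+13*ux,'bar org',n+65*ux)
T=np.array([at(p,u*.7,v*.7,12) for u,v in[(262,148),(340,141),(348,249),(267,258)]]);print('tray',T,T.mean(0),[np.hypot(*(T[i]-T[i-1])[:2]) for i in range(4)])
d=(T[1]-T[2]+T[0]-T[3])[:2];print('tray yaw',np.arctan2(d[1],d[0]))
print('tool y yaw', env.sense()['eef_rot'])
q=eyes.camera_params("scene")
# scene: tab top centre around (318,309)/800
print('tab scene',at(q,318*.7,309*.7,58)); print(at(p,463*.7,238*.7,58))
E
```

```text
blade [511.3 -93.3  16. ] [ 507.  -124.5   16. ] [ 556.3 -133.9   16. ] [ 562.3 -101.    16. ] 31.49492022533158
yaw blade -0.1688649311097449
jig near [504.6 -53.3   6. ] [ 467.2 -269.6    6. ] 219.50956698968727 yaw -0.17121510988573865
jig origin [ 569.65716946 -175.9322845 ] slots [ 579.02805943 -121.73646897] [ 560.28627949 -230.12810003]
copper in jig [np.float64(-71.04341012551895), np.float64(55.742969055079335)] tab [ 521.95992003 -111.11493763] bar org [ 573.19960017 -119.97468815]
tray [[741.2 225.3  12. ]
 [746.5  86.8  12. ]
 [544.8  79.7  12. ]
 [536.8 216.5  12. ]] [642.325 152.075  12.   ] [np.float64(204.58934478608614), np.float64(138.60137084459157), np.float64(201.82492412980122), np.float64(137.03371847833657)]
tray yaw 0.03913292988031593
tool y yaw [-2.38069156e-04  1.70061675e-01  9.85433066e-01 -8.01870662e-04]
tab scene [ 518.8 -106.2   58. ]
[ 537.7 -108.7   58. ]
```

{"fn": "play_rows", "kwargs": {
  "plan": [
    [[0.06, 0.0194, -0.0384, 0, 0.01425], [0.06, 0.0194, -0.0384, 0, 0.01425], [0.06, 0.0194, -0.0384, 0, 0.01425], [0.06, 0.0194, -0.0384, 0, 0.01425], [0.06, 0.0194, -0.0384, 0, 0.01425], [0.06, 0.0194, -0.0384, 0, 0.01425], [0.06, 0.0194, -0.0384, 0, 0.01425], [0.06, 0.0194, -0.0384, 0, 0.01425], [0.06, 0.0194, -0.0384, 0, 0.01425], [0.06, 0.0194, -0.0384, 0, 0.01425], [0.06, 0.0194, -0.0384, 0, 0.01425], [0.06, 0.0194, -0.0384, 0, 0.01425]]
  ]
}}

```text
time: 1.3
ee_pos: [425.8, 79.3, 192.6]
eef_rot: [-0.0, 0.085, 0.996, 0.0]
wrist_force: [0.4, 0.3, 0.6]
opening: 59.8
```

{"fn": "play_rows", "kwargs": {
  "plan": [
    [[0.06, 0.0194, -0.0384, 0, 0], [0.06, 0.0194, -0.0384, 0, 0], [0.06, 0.0194, -0.0384, 0, 0], [0.06, 0.0194, -0.0384, 0, 0], [0.06, 0.0194, -0.0384, 0, 0], [0.06, 0, 0, -0.03, 0], [0.06, 0, 0, -0.03, 0], [0.06, 0, 0, 0, 0], [0.06, 0, 0, 0, 0]]
  ]
}}

```text
time: 2.2
ee_pos: [522.2, -110.9, 132.6]
eef_rot: [-0.001, 0.085, 0.996, 0.0]
wrist_force: [0.6, 0.1, 0.4]
opening: 59.9
```

```bash
python3 - <<'E'
from h import *
s=env.sense();print(s['ee_pos'],s['eef_rot'],s['time'])
a,p=snap("wrist","w1")
cv2.imwrite('pics/w1b.png',cv2.resize(a[:,:,::-1],(800,600),interpolation=cv2.INTER_CUBIC))
import pickle;pickle.dump(p,open('w1.pkl','wb'))
for X in[(522-12.8-4.,-111+2.2-6,58)]: print(proj(p,(522,-111,58))/.7, proj(p,(522,-111,16))/.7)
E
```

```text
[ 522.22604147 -110.86439289  132.58422713] [-6.70838085e-04  8.52697614e-02  9.96357647e-01  2.38354678e-04] 2.2
[400.28571429 289.85714286] [400.42857143 270.14285714]
```

View pics/w1b.png

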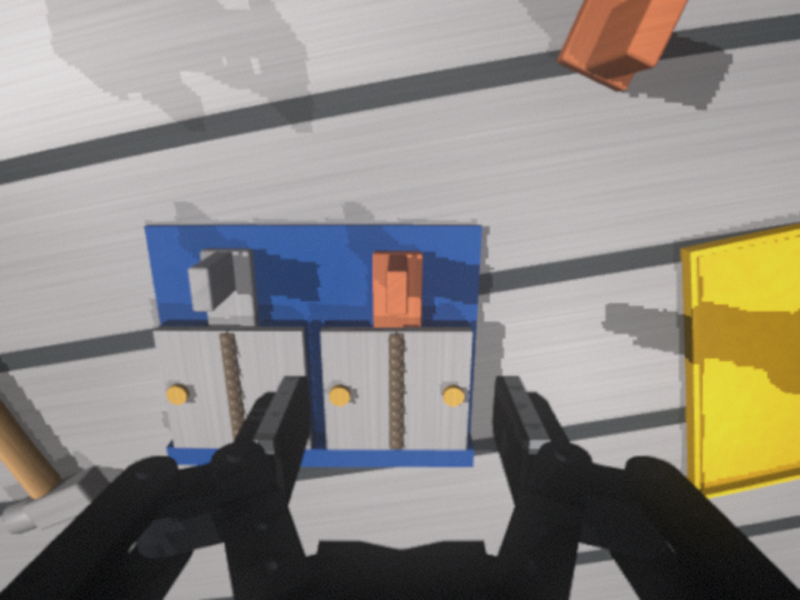

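The wrist view shows the copper tab's top at about (397,290), against a predicted (400,290), and the jaws are square to the bar. Descending and gripping.

{"fn": "play_rows", "kwargs": {
  "plan": [
    [[0.05, 0, 0, -0.03, 0], [0.05, 0, 0, -0.03, 0], [0.05, 0, 0, -0.025, 0], [0.05, 0, 0, -0.015, 0], [0.05, 0, 0, -0.005, 0], [0.03, 0, 0, 0, 0], [0.0, 0, 0, 0, 0], [0.0, 0, 0, 0, 0], [0.0, 0, 0, 0, 0], [0.0, 0, 0, 0, 0], [0.0, 0, 0, 0, 0], [0.0, 0, 0, 0, 0]]
  ]
}}

```text
time: 3.45
ee_pos: [522.6, -111.1, 27.8]
eef_rot: [0.0, 0.085, 0.996, 0.0]
wrist_force: [-0.8, -0.4, -0.2]
opening: -0.3
```

The fingers shut on nothing, so I'm looking.

```bash
python3 - <<'E'
from h import *
s=env.sense();print(s['opening'],s['wrist_force'])
a,p=snap("wrist","w2");b,q=snap("scene","s2")
l=cv2.resize(a[:,:,::-1],(400,300),interpolation=cv2.INTER_AREA)
w=cv2.resize(a[120:350,180:380,::-1],(400,460),interpolation=cv2.INTER_CUBIC)
r=cv2.resize(b[170:285,110:270,::-1],(400,288),interpolation=cv2.INTER_CUBIC)
o=np.zeros((460,800,3),np.uint8);o[:,:400]=w;o[:288,400:]=r
cv2.imwrite('pics/d.png',o)
E
```

```text
-0.299618817842088 [-0.79182993 -0.40641186 -0.21218698]
```

View pics/d.png

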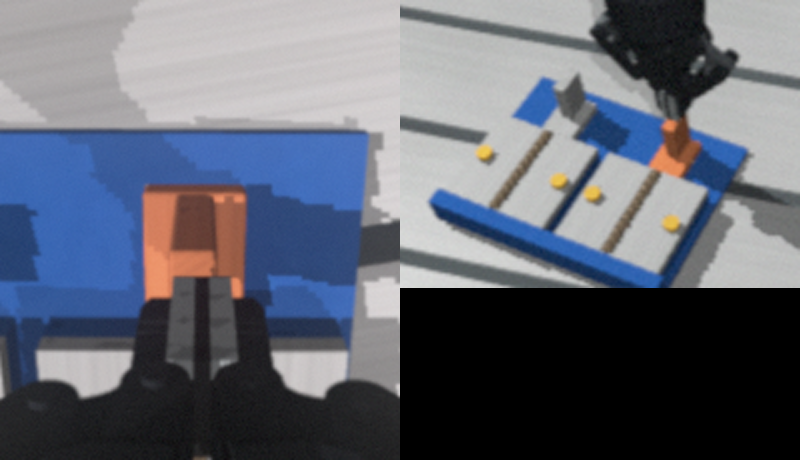

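```bash
python3 - <<'E'
from h import *
s=env.sense();t=s['ee_pos'];print(t)
p=eyes.camera_params("wrist");q=eyes.camera_params("scene")
print('wrist cam at',ray(p,280,210))
w=lambda X:(proj(p,X)-[180,120])*2
sc=lambda X:(proj(q,X)-[110,170])*2.5+[400,0]
print('tcp',w(t),sc(t))
for n,X in dict(grasp=t+[0,0,19],t58=t+[0,0,30],t90=t+[0,0,60],t130=t+[0,0,100]).items(): print(n,X,w(X),sc(X))
# blade near corners wrist crop
for u,v in[(145,187),(245,187),(177,197),(212,197),(167,277),(215,277)]: print(u,v,[at(p,180+u/2,120+v/2,z) for z in(16,58)])
E
```

```text
[ 522.5143715  -111.05751699   27.70244842]
wrist cam at (array([442.11840264, -97.10349572, 210.03647277]), array([ 0.31750761, -0.05639044, -0.94660548]))
tcp [200.8 242.6] [678.5  138.75]
grasp [ 522.5143715  -111.05751699   46.70244842] [200.8 271.6] [676.25 125.75]
t58 [ 522.5143715  -111.05751699   57.70244842] [200.8 291. ] [674.75 118.25]
t90 [ 522.5143715  -111.05751699   87.70244842] [200.6 358.8] [671.    96.75]
t130 [ 522.5143715  -111.05751699  127.70244842] [200.4 504.6] [665.25  66.25]
145 187 [array([ 506.6, -125.6,   16. ]), array([ 492.6, -119.4,   58. ])]
245 187 [array([511.8, -95.5,  16. ]), array([496.7, -95.9,  58. ])]
177 197 [array([ 511.4, -116.6,   16. ]), array([ 496.4, -112.3,   58. ])]
212 197 [array([ 513.3, -106. ,   16. ]), array([ 497.9, -104.1,   58. ])]
167 277 [array([ 537.7, -124.6,   16. ]), array([ 517. , -118.7,   58. ])]
215 277 [array([ 540.3, -109.5,   16. ]), array([ 519.1, -106.8,   58. ])]
```

```bash
python3 - <<'E'
from h import *
import pickle
p=pickle.load(open('w1.pkl','rb'))
y=np.array([.169,.985,0])
for dz in(0,9,20,30,40,50):
  for s in(-30,30): print(dz,s,proj(p,np.array([522.2,-110.9,132.6+dz])+s*y)/.7)
a=cv2.imread('pics/w2.png');b=cv2.imread('pics/s2.png')
o=np.hstack([cv2.resize(a[190:310,230:330],(400,480),interpolation=cv2.INTER_CUBIC),cv2.resize(b[160:250,185:260],(400,480),interpolation=cv2.INTER_CUBIC)])
cv2.imwrite('pics/e.png',o)
E
```

```text
0 -30 [328.         344.57142857]
0 30 [473.         344.57142857]
9 -30 [324.85714286 353.85714286]
9 30 [476.28571429 353.85714286]
20 -30 [320.42857143 366.42857143]
20 30 [480.57142857 366.28571429]
30 -30 [316.         379.14285714]
30 30 [485. 379.]
40 -30 [311.14285714 393.28571429]
40 30 [490.         393.28571429]
50 -30 [305.57142857 409.28571429]
50 30 [495.42857143 409.14285714]
```

View pics/e.png

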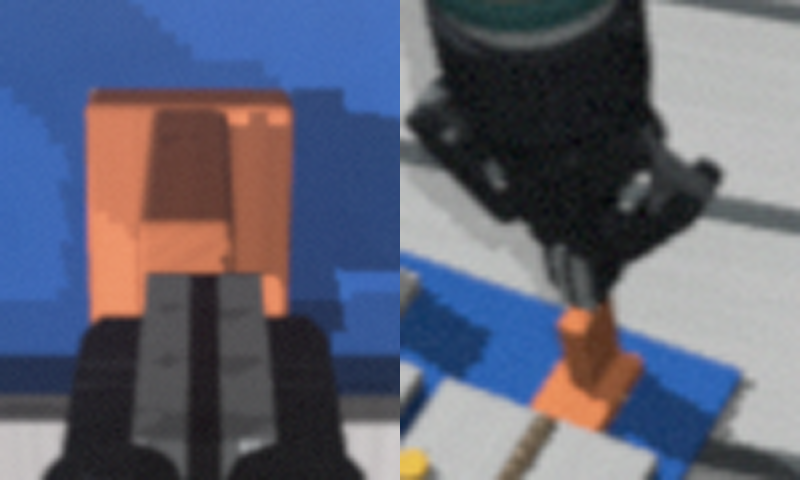

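```bash
python3 - <<'E'
from h import *
def tri(*obs):
    A=np.zeros((3,3));b=np.zeros(3)
    for p,u,v in obs:
        c,d=ray(p,u,v);d/=np.linalg.norm(d);M=np.eye(3)-np.outer(d,d);A+=M;b+=M@c
    X=np.linalg.solve(A,b);return X.round(1),[(proj(p,X)-[u,v]).round(1) for p,u,v in obs]
p=eyes.camera_params("wrist");q=eyes.camera_params("scene")
sc=lambda u,v:(q,185+(u-400)*75/400,160+v*90/480)
w=lambda u,v:(p,230+u/4,190+v/4)
print('tip',tri(w(205,272),sc(588,303)))
for z in(27.7,45,58): print(z,at(*w(205,272),z),at(*sc(588,303),z))
print('tab -x top edge', [at(*w(u,220),58) for u in(143,232)])
print('tab top scene corners',[at(*sc(u,v),58) for u,v in((560,312),(588,325),(610,303))])
print('blade end',[at(*w(u,v),16) for u,v in((87,105),(292,105))])
print(env.sense()['qpos'])
E
```

```text
tip (array([ 519.6, -110.8,   55.7]), [array([-1.4,  0.6]), array([0.3, 0.1])])
27.7 [ 533.4 -112.4   27.7] [ 499.8 -121.3   27.7]
45 [ 524.8 -111.    45. ] [ 512.1 -115.3   45. ]
58 [ 518.3 -109.9   58. ] [ 521.3 -110.7   58. ]
tab -x top edge [array([ 509.9, -116.2,   58. ]), array([ 511.8, -105.4,   58. ])]
tab top scene corners [array([ 528.3, -120.4,   58. ]), array([ 532. , -107.2,   58. ]), array([ 519.3, -102. ,   58. ])]
blade end [array([ 508.3, -126.4,   16. ]), array([513.6, -95.5,  16. ])]
[-3.39784549e-01  3.62081527e-01  1.83208990e+00  1.15162947e-04
  9.47509222e-01 -1.73978789e+00]
```

The picture (6 viewed so far) and the triangulation agree. The shut fingertips are at z≈56–58, right on top of the tab, although the state reports TCP z=27.7. So the real tips stand about 28 mm above the reported TCP, while x and y agree. I'll raise a little, open, then descend about 28 mm further in two stages, watching the force.

{"fn": "play_rows", "kwargs": {
  "plan": [
    [[0.0, 0, 0, 0.01, 0], [0.05, 0, 0, 0.01, 0], [0.05, 0, 0, 0, 0], [0.05, 0, 0, 0, 0], [0.05, 0, 0, 0, 0], [0.05, 0, 0, -0.015, 0], [0.05, 0, 0, -0.01, 0], [0.05, 0, 0, -0.005, 0], [0.05, 0, 0, -0.005, 0], [0.05, 0, 0, 0, 0]]
  ]
}}

```text
time: 4.55
ee_pos: [522.0, -110.9, 12.0]
eef_rot: [-0.001, 0.085, 0.996, 0.0]
wrist_force: [-0.1, 0.7, 1.0]
opening: 50.2
```

{"fn": "play_rows", "kwargs": {
  "plan": [
    [[0.05, 0, 0, -0.008, 0], [0.05, 0, 0, -0.008, 0], [0.05, 0, 0, -0.005, 0], [0.05, 0, 0, 0, 0], [0.0, 0, 0, 0, 0], [0.0, 0, 0, 0, 0], [0.0, 0, 0, 0, 0], [0.0, 0, 0, 0, 0], [0.0, 0, 0, 0, 0], [0.0, 0, 0, 0, 0]]
  ]
}}

```text
time: 5.55
ee_pos: [523.0, -111.5, -7.8]
eef_rot: [0.001, 0.085, 0.996, -0.0]
wrist_force: [-1.1, -2.0, 3.1]
opening: 10.9
```

Gripped, opening about 11 mm on the 12 mm tab. Drawing out along the slot.

{"fn": "play_rows", "kwargs": {
  "plan": [
    [[0.0, -0.00985, 0.0017, 0.001, 0], [0.0, -0.00985, 0.0017, 0, 0], [0.0, -0.00985, 0.0017, 0, 0], [0.0, -0.00985, 0.0017, 0, 0], [0.0, -0.00985, 0.0017, 0, 0], [0.0, 0, 0, 0, 0]]
  ]
}}

```text
time: 6.15
ee_pos: [470.0, -101.6, -7.5]
eef_rot: [-0.002, 0.085, 0.996, 0.0]
wrist_force: [-1.8, -0.2, -0.3]
opening: 11.0
```

{"fn": "play_rows", "kwargs": {
  "plan": [
    [[0.0, -0.00985, 0.0017, 0, 0], [0.0, -0.00985, 0.0017, 0, 0], [0.0, -0.00985, 0.0017, 0, 0], [0.0, -0.00985, 0.0017, 0, 0], [0.0, -0.00985, 0.0017, 0, 0], [0.0, -0.00985, 0.0017, 0, 0], [0.0, -0.00985, 0.0017, 0, 0], [0.0, 0, 0, 0, 0]]
  ]
}}

```text
time: 6.95
ee_pos: [401.9, -89.9, -7.4]
eef_rot: [-0.001, 0.085, 0.996, 0.0]
wrist_force: [-1.0, -0.3, -3.4]
opening: 11.2
```

```bash
python3 - <<'E'
from h import *
s=env.sense();print(s['ee_pos'],s['opening'],s['wrist_force'],s['time'])
b,q=snap("scene","s3");a,p=snap("wrist","w3")
o=np.hstack([cv2.resize(b[140:290,110:310,::-1],(400,300),interpolation=cv2.INTER_CUBIC),cv2.resize(a[:,:,::-1],(400,300),interpolation=cv2.INTER_AREA)])
cv2.imwrite('pics/f.png',o)
E
```

```text
[401.93489767 -89.85723839  -7.37625263] 11.20821865797996 [-1.04705029 -0.30407122 -3.35882519] 6.95
```

View pics/f.png

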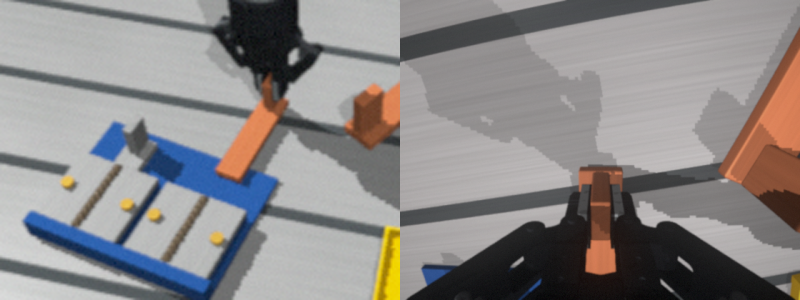

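The bar is fully out and level (scene crop, about (255,140)), and the steel bar has not moved. Lifting, then carrying to the tray.

{"fn": "play_rows", "kwargs": {
  "plan": [
    [[0.0, 0, 0, 0.005, 0], [0.0, 0, 0, 0.01, 0], [0.0, 0, 0, 0.01, 0], [0.0, 0, 0, 0.015, 0], [0.0, 0, 0, 0.015, 0], [0.0, 0, 0, 0.015, 0], [0.0, 0, 0, 0.01, 0], [0.0, 0, 0, 0, 0]]
  ]
}}

```text
time: 7.85
ee_pos: [405.9, -91.2, 74.5]
eef_rot: [0.002, 0.085, 0.996, -0.001]
wrist_force: [0.3, -0.8, -4.2]
opening: 10.7
```

{"fn": "play_rows", "kwargs": {
  "plan": [
    [[0.0, 0.0157, 0.02, 0, 0.0175], [0.0, 0.0157, 0.02, 0, 0.0175], [0.0, 0.0157, 0.02, 0, 0.0175], [0.0, 0.0157, 0.02, 0, 0.0175], [0.0, 0.0157, 0.02, 0, 0.0175], [0.0, 0.0157, 0.02, 0, 0.0175], [0.0, 0.0157, 0.02, 0, 0.0175], [0.0, 0.0157, 0.02, 0, 0.0175], [0.0, 0.0157, 0.02, 0, 0.0175], [0.0, 0.0157, 0.02, 0, 0.0175], [0.0, 0.0157, 0.02, 0, 0.0175], [0.0, 0.0157, 0.02, 0, 0.0175]]
  ]
}}

```text
time: 9.05
ee_pos: [592.6, 150.2, 71.5]
eef_rot: [-0.001, -0.02, 1.0, -0.0]
wrist_force: [0.9, -0.7, -4.7]
opening: 10.9
```

```bash
python3 - <<'E'
from h import *
s=env.sense();print(s['ee_pos'],s['eef_rot'],s['opening'],s['wrist_force'],s['moment'],s['time'])
b,q=snap("scene","s4");a,p=snap("top","t4")
o=np.hstack([cv2.resize(b[180:380,220:420,::-1],(400,400),interpolation=cv2.INTER_CUBIC),cv2.resize(a[80:200,160:280,::-1],(400,400),interpolation=cv2.INTER_CUBIC)])
cv2.imwrite('pics/g.png',o)
E
```

```text
[592.56030127 150.21392284  71.51810601] [-1.10572004e-03 -2.00229656e-02  9.99798906e-01 -7.07591009e-05] 10.902817135959225 [ 0.9188181  -0.65439473 -4.70474623] [-0.04667396  0.09804112 -0.00309099] 9.05
```

View pics/g.png

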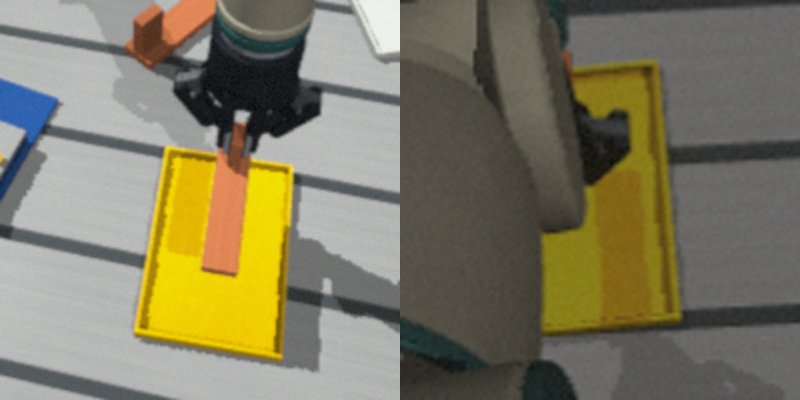

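The bar is level above the tray, lengthwise inside its walls. Contact is expected near TCP z ≈ −9.8, so I'm lowering 76 mm, then in fine steps.

{"fn": "play_rows", "kwargs": {
  "plan": [
    [[0.0, 0, 0, -0.012, 0], [0.0, 0, 0, -0.015, 0], [0.0, 0, 0, -0.015, 0], [0.0, 0, 0, -0.015, 0], [0.0, 0, 0, -0.01, 0], [0.0, 0, 0, -0.006, 0], [0.0, 0, 0, -0.003, 0], [0.0, 0, 0, 0, 0], [0.0, 0, 0, 0, 0]]
  ]
}}

```text
time: 10.05
ee_pos: [593.3, 149.4, -2.7]
eef_rot: [0.001, -0.02, 1.0, 0.0]
wrist_force: [-0.0, 0.6, -4.9]
opening: 10.7
```

{"fn": "play_rows", "kwargs": {
  "plan": [
    [[0.0, 0, 0, -0.001, 0], [0.0, 0, 0, -0.001, 0], [0.0, 0, 0, -0.001, 0], [0.0, 0, 0, 0, 0], [0.0, 0, 0, 0, 0]]
  ]
}}

```text
time: 10.55
ee_pos: [592.8, 149.4, -6.3]
eef_rot: [0.0, -0.02, 1.0, 0.0]
wrist_force: [-0.3, -0.1, -4.3]
opening: 11.1
```

{"fn": "play_rows", "kwargs": {
  "plan": [
    [[0.0, 0, 0, -0.001, 0], [0.0, 0, 0, -0.001, 0], [0.0, 0, 0, 0, 0], [0.0, 0, 0, 0, 0]]
  ]
}}

```text
time: 10.95
ee_pos: [592.7, 149.4, -8.4]
eef_rot: [-0.0, -0.02, 1.0, 0.0]
wrist_force: [-0.1, 0.9, -3.2]
opening: 10.6
```

{"fn": "play_rows", "kwargs": {
  "plan": [
    [[0.0, 0, 0, -0.001, 0], [0.0, 0, 0, 0, 0], [0.0, 0, 0, 0, 0]]
  ]
}}

```text
time: 11.25
ee_pos: [592.8, 149.4, -9.3]
eef_rot: [-0.0, -0.02, 1.0, 0.0]
wrist_force: [0.4, -0.5, -4.5]
opening: 11.3
```

{"fn": "play_rows", "kwargs": {
  "plan": [
    [[0.0, 0, 0, -0.001, 0], [0.0, 0, 0, 0, 0], [0.0, 0, 0, 0, 0]]
  ]
}}

```text
time: 11.55
ee_pos: [592.9, 149.4, -9.8]
eef_rot: [0.0, -0.02, 1.0, 0.0]
wrist_force: [-1.7, -0.8, -0.1]
opening: 10.9
```

{"fn": "play_rows", "kwargs": {
  "plan": [
    [[0.0, 0, 0, -0.001, 0], [0.0, 0, 0, 0, 0], [0.0, 0, 0, 0, 0]]
  ]
}}

```text
time: 11.85
ee_pos: [592.9, 149.4, -9.8]
eef_rot: [0.0, -0.02, 1.0, 0.0]
wrist_force: [-3.1, -0.5, 7.2]
opening: 11.0
```

Seated: the force rose to +7 N exactly at the predicted height. Releasing and rising.

{"fn": "play_rows", "kwargs": {
  "plan": [
    [[0.02, 0, 0, 0, 0], [0.05, 0, 0, 0, 0], [0.05, 0, 0, 0, 0], [0.05, 0, 0, 0, 0], [0.05, 0, 0, 0.01, 0], [0.05, 0, 0, 0.02, 0], [0.05, 0, 0, 0.03, 0], [0.05, 0, 0, 0.04, 0], [0.05, 0, 0, 0.04, 0], [0.05, -0.03, 0, 0.03, 0], [0.05, 0, 0, 0, 0], [0.05, 0, 0, 0, 0]]
  ]
}}

```text
time: 13.05
ee_pos: [563.1, 149.5, 160.1]
eef_rot: [0.001, -0.02, 1.0, 0.0]
wrist_force: [-0.2, -0.1, 0.1]
opening: 49.8
```

```bash
python3 - <<'E'
from h import *
s=env.sense();print(s['ee_pos'],s['opening'],s['wrist_force'],s['time'])
b,q=snap("scene","s5");a,p=snap("wrist","w5")
o=np.hstack([cv2.resize(b[170:370,120:390,::-1],(405,300),interpolation=cv2.INTER_CUBIC),cv2.resize(a[:,:,::-1],(395,300),interpolation=cv2.INTER_AREA)])
cv2.imwrite('pics/i.png',o)
E
```

```text
[563.05615574 149.48085432 160.05786063] 49.794121531466445 [-0.24811166 -0.13455678  0.13471639] 13.05
```

View pics/i.png

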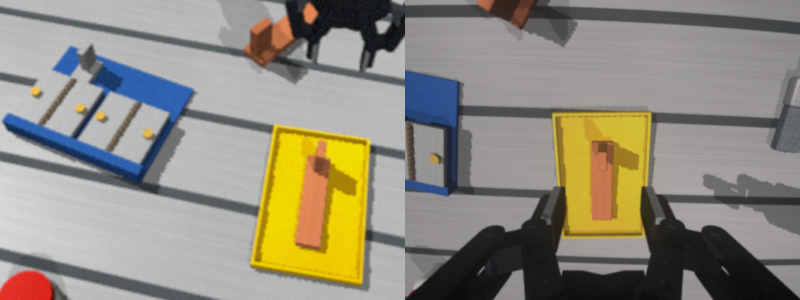

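The bar lies flat and centred in the yellow tray (wrist half, about (602,180)). The steel bar is still in its slot and the gripper is clear. Handing in.

```bash
python3 -c "
from h import *
print(env.finish_job())"
```

```text
the job is handed in; nothing more can be done
None
```

The small copper bar is out of the jig, lying flat near the middle of the yellow tray, and released. I handed the job in at about 13 s on the robot's clock; it gave no verdict.

- **Drawing out and placing:** I pulled the bar about 120 mm straight along the slot and it stayed level in the pictures. I lowered it in the grip until the force rose to +7 N at the height I had worked out for the tray floor, then opened the fingers and rose clear.
- **Last checks:** the final pictures show the bar flat inside the tray walls and the steel bar still in its slot with no visible change. The wrist force was about 0.
- **What failed or disagreed:** the first grasp closed on nothing. The pictures put the real fingertips about 28 mm above the reported TCP, so I went about 35 mm lower by that reading. The second grasp held, with an opening of about 11 mm on the 12 mm tab. I did not find the cause of the height difference.

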